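Find the shaft's flat and hold a stoned collar on it

TASK

Pinch the upright shaft in the grey stand with the fingers, feeling for its flat, and turn it until the flat faces the brass pointer. Then pick up the aluminium collar, rub its underside flat along the grey stone from the left end to the right end, with light but firm pressure, and slide the collar down over the shaft with its set screw over the flat, facing the pointer. Finish while still gripping the collar and pushing it well down on the brass spring washer, so that I can tighten the screw; leave the other things on the bench where they are.

Things in the scene. Friction and masses are not known exactly. Their poses are not given: they have to be found in the camera images.
- stand: fixed grey spindle stand; base plate 120 (x) x 90 (y) x 12 mm with bolt heads to z 17 mm, round bearing housing of at most 26 mm radius (18 mm at the top) to z 34 mm. Origin: centre of the underside, on the shaft axis; z up; its -x side carries the brass pointer (24 mm tall, 51 to 59 mm from the axis) and faces the robot roughly, turned by up to 0.4 rad.
- shaft (a joint): angle of the upright steel shaft about the stand's z (anticlockwise from above positive), rad; 0 = the flat faces the pointer; it starts between 0.45 and 1.25 and stays where it is left (friction about 0.05 N m).
- flat (a point): point in the middle of the shaft's flat (marked blue), 68 mm above the bench, 6 mm from the axis; its own -x axis is the flat's outward normal. The shaft is 22 mm in diameter with one flat 6 mm from the axis (17 mm thick at the flat, so that fingers pinched on it close 5 mm farther, flat 18 mm wide) along its whole length; it stands on the stand's axis, bare from z 45 mm to its top at z 84 mm above the bench, the top 4 mm chamfered.
- washer (a joint): brass spring washer round the foot of the shaft, 34 mm across: travel downwards in m, 0 = free (top at z 44 mm above the bench), 0.006 = squeezed flat; spring 1000 N/m. It pushes the collar up again if the collar is let go.
- collar: loose aluminium shaft collar, about 0.12 kg, 40 mm outside diameter, 28 mm tall, through bore 25 mm, with flat spanner pads on its +y and -y sides (43 mm across, 24 mm wide) to grip it by. Origin: centre of the underside; z up along the bore. A dark set screw, 13 mm thick, sticks out on its -x side. It lies upright on the bench, screw towards the robot, turned by up to 0.5 rad.
- screw (a point): outer end of the set screw on the collar, 32 mm from the collar's axis, 14 mm above its underside. Inside, the screw's blunt point, 10 mm wide, stands 7.2 mm from the axis, so that the collar passes over the shaft only with the screw over the flat (within about 0.2 rad).
- screw_spot (a point): point on the stand, on the pointer's side, 32 mm from the shaft axis and 52 mm above the bench: where the outer end of the screw is when the collar is held in place.
- shaft_axis (a point): point on the shaft axis at the top of the bearing housing, 34 mm above the bench.
- stone_bed: fixed wooden holder of the stone, 66 (x) x 176 (y) x 18 mm. Origin: centre of the underside; +y points to the left end as the robot sees it, -y to the right end; turned by up to 0.3 rad.
- stone (a joint): the grey stone's travel down into its holder, m: 0 = free, 0.010 = bottomed; spring 1000 N/m, so 4 mm of travel means 4 N.
- stone_top (a point): centre of the stone's upper face (52 x 162 mm along the holder's x and y; it moves only up and down), 41 mm above the bench when free; axes as the holder.
- jar: bystander: clear glass jar, 86 mm across, 96 mm tall; not to be moved
- wooden_tin: bystander: round wooden tin, 63 mm across, 23 mm tall; not to be moved
- graver: bystander: graver with a wooden handle, 94 mm long, 25 mm thick, lying; not to be moved
- brick: bystander: orange fire brick, 68x160x36 mm; not to be moved
- yellow_pencil: bystander: yellow pencil, 150 mm long, 7 mm thick, lying; not to be moved
Not all that is in view belongs to the job. Of the things shaped like the collar, the aluminium one is meant.

How it is judged:
By the outcome, as a careful person would: the job done as asked, in the order asked, and still so for the second after the job is handed in, while the arm keeps its last pose, push and grip.
It also fails if it takes over 58 s, if anything falls off the work surface, if the arm or the gripper's body presses on something with over 40 N, if the wrist force passes 120 N, or if a joint passes its speed limit or range.

ROBOT

A 6-joint arm with a two-finger parallel gripper is mounted at the origin on a cart in front of the work surface, level with it; the furniture and walls round the work are solid. World frame = base frame: x ahead of the robot, y to its left, z up, the work surface at z = 0. Lengths are in m, angles in rad, forces in N, time in s.
With the tool pointing down it reaches from about 0.275 to 0.775 m from the base axis. Payload 14.6 kg.
Tool frame: the origin (TCP) lies midway between the tips of the shut fingers; the grasp point (between the pads) lies ctrl.tcp_to_grasp behind it (ctrl.tcp_to_grasp is the distance from the TCP to the grasp point, in m); z points along the fingers, x is the direction in which the jaws open and shut, and the axes are right-handed (so a half turn about z gives the same grasp; the last joint's range is limited). The gripper opens to 85 mm and grips with 20 to 120 N. Pads are 22 mm wide; open, the fingers measure 114 mm over their backs; the gripper's body (76 mm by 85 mm) begins 54 mm behind the grasp point. The pads swing forward as they close: fully open they stand 13 mm farther back than shut.
Start: joints at [1.074, 0.263, -0.048, 1.259, 0, 1.415], TCP at [0.176, 0.495, 0.231] pointing down, gripper open.
Joint ranges: [-2.65, 2.65], [-0.89, 1.7], [-1.18, 1.37], [-2.13, 2.11], [-1.35, 1.29], [-3.14, 3.14]. Speed limits (rad/s): [1.89, 1.89, 2.57, 2.79, 3.14, 3.14].

INTERFACE

Orientations are given as a unit quaternion [w, x, y, z].
In Python, from plant import ctrl gives the robot as it stands.
- The arm moves only by the tool apply_moves, never from a script. Its argument "deltas" is text: rows parted by semicolons, each of 4 numbers parted by spaces: the shift along the tool's x, y, z in m, then the turn about the tool's z in units of 8 degrees (1.0 is 8 degrees). In form: dx dy dz turn; .... A call has 1 to 5 rows; each row is the pose to reach, as a shift and turn from the pose measured when the call began, along the tool's axes at that moment; what a row does not reach only later rows make up. A row lasts 1/10 s, in which the tool goes at most 50 mm and 8.59 degrees, less where a joint would pass 70% of its speed; a pose out of reach is approached as far as the arm can. A call with a gripper value outside its range is refused whole. "jaw" is the gripper's target within -1 to 1 (fully open at 1, half-way at 0, shut at -1), set as the call begins (left out, the last holds). The fingers move at their own pace and stop on an object; "force" is the grip in N (left out, the last holds). Time passes only in rows, so rows that repeat a pose let the fingers close. It gives the time, the measured TCP pose, the force and the opening at its end, in the units of the state.
- ctrl.get_obs(): the state, without advancing time (a new reading comes with each control period).
- ctrl.camera(name): name is "scene" or "side" or "wrist"; returns (picture, depth): 420x560x3 uint8, red, green, blue; 420x560 float32, m along the optical axis (not along the pixel's ray), 0 where there is no reading.
- ctrl.camera_params(name): a dict with "fov_y" (degrees; the focal length in pixels is half the picture's height over the tangent of half this angle, whatever the lens; pixels are square), "cx", "cy" (the principal point, pixels), "k1" (the pictures are not rectified: a ray, as slopes to the right and down, at radius r is drawn at 1 + k1 r^2 times it, then the intrinsics apply), "view" (4x4, takes a point from world to camera coordinates); the wrist camera has in their place "T_tool_cam" (4x4, takes a point from camera to tool coordinates, whose origin is the TCP and whose axes are the tool frame's). Camera axes: x right, y up, looking along -z (the intrinsics and any distortion apply to the point x, -y, -z); pixel columns grow to the right and rows downward; lengths in m; the calibration is good to about 2 mm. A picture is of the moment at which its call begins: read the wrist's pose just before it. camera_params takes no time and is no camera call.
- ctrl.job_done(): hands the job in, once; it reports no verdict.
Trained networks look in the newest picture that a camera, given by its name, has taken for a name from the list of things; names that differ only in an ending like _2 or _b are one class to them, and where a whole thing is asked for, a point or a joint stands for the part that bears it (a point fixed in the world has none). Each returns a list of dicts, best first, with "p" (0 to 1); they miss things now and then, are a little off and sometimes report something else, mostly with a low value. They report only what shows in the picture. A call takes as long as a camera call. They do not tell look-alikes from the thing itself.
- ctrl.look_for(label, camera): "at" ([column, row] in pixels, amid what is visible of it).
- ctrl.spot_point(label, camera): "at" ([column, row] in pixels: a listed point, or the origin of a listed thing).
The state is a dict: "time": time; "qpos": joint angles; "joint_velocities": joint speeds; "effort": joint torques, N m; "eef_pos": TCP position; "eef_rot": TCP orientation; "wrist_force": force on the tool from outside, world axes, zero at the start; "wrist_torque": the same for the moment, N m; "finger_gap": finger opening in m.
Only numpy, scipy, OpenCV 4.12 (cv2) and the standard library are available. Lean on these libraries where they do the work, as an engineer would, in place of code of your own. Each camera call takes 0.05 s, during which the arm holds its last target. There are 200 camera calls.

## Working session

There is one attempt and no reset: what is moved stays moved. The work goes in short steps, Python scripts to look and compute and a tool call to move; the robot and the scene stay as the last step left them, time stands still between calls to the robot, and variables do not carry over. Pictures are saved under pics/ and viewed, about 8 in all and at most 12, crops included, and the job is handed in when it is done.

Besides the shell and the picture viewer there is one more tool, called after ">>>" by a JSON object that holds its "method" and its "body". apply_moves: Moves the arm, as the interface text tells. Its arguments: {"type":"object","properties":{"deltas":{"type":"string"},"jaw":{"type":"number"},"force":{"type":"number"}},"required":["deltas"]}

```bash
ls; mkdir -p pics; cat > h.py <<'E'
import numpy as np, cv2
from plant import ctrl
from scipy.spatial.transform import Rotation as R
def rot(q): return R.from_quat([q[1],q[2],q[3],q[0]]).as_matrix()
def T_tool():
    o=ctrl.get_obs(); T=np.eye(4); T[:3,:3]=rot(o['eef_rot']); T[:3,3]=o['eef_pos']; return T
def grab(cam):
    """returns picture, depth, cam->world T, params"""
    T=T_tool(); p=ctrl.camera_params(cam)
    pic,d=ctrl.camera(cam)
    Tw=T@np.array(p['T_tool_cam']) if cam=='wrist' else np.linalg.inv(np.array(p['view']))
    return pic,d,Tw,p
def K(p): 
    f=210/np.tan(np.radians(p['fov_y'])/2); return f
def ray(uv,p):
    f=K(p); d=(np.array(uv,float)-[p['cx'],p['cy']])/f; s=d.copy()
    for _ in range(20): s=d/(1+p['k1']*(s@s))
    return np.array([s[0],-s[1],-1.])
def at_z(uv,Tw,p,z):
    r=Tw[:3,:3]@ray(uv,p); c=Tw[:3,3]; return c+r*(z-c[2])/r[2]
def at_d(uv,Tw,p,d):
    return Tw[:3,:3]@(ray(uv,p)*d)+Tw[:3,3]
def proj(P,Tw,p):
    c=np.linalg.inv(Tw)@np.append(P,1); s=np.array([c[0],-c[1]])/-c[2]
    return s*(1+p['k1']*(s@s))*K(p)+[p['cx'],p['cy']]
def cloud(d,Tw,p):
    f=K(p); v,u=np.mgrid[:d.shape[0],:d.shape[1]]
    D=np.stack([(u-p['cx'])/f,(v-p['cy'])/f],-1); s=D.copy()
    for _ in range(10): s=D/(1+p['k1']*(s**2).sum(-1,keepdims=True))
    r=np.stack([s[...,0],-s[...,1],-np.ones_like(d)],-1)*d[...,None]
    return r@Tw[:3,:3].T+Tw[:3,3]
def tri(o):
    """least squares of rays [(c,r)]"""
    A=np.zeros((3,3));b=np.zeros(3)
    for c,r in o:
        r=r/np.linalg.norm(r);M=np.eye(3)-np.outer(r,r);A+=M;b+=M@c
    return np.linalg.solve(A,b)
def save(n,pic): cv2.imwrite('pics/'+n,cv2.cvtColor(pic,cv2.COLOR_RGB2BGR))
np.set_printoptions(precision=4,suppress=True)
E
python3 - <<'E'
from h import *
print({k:v for k,v in ctrl.get_obs().items() if k!='effort'}, ctrl.tcp_to_grasp)
ims=[]
for c in ['scene','side']:
    pic,d,Tw,p=grab(c); ims.append(pic)
    np.savez(c,pic=pic,d=d,Tw=Tw)
    print(c,p['fov_y'],p['k1'],Tw[:3,3],Tw[:3,2])
    for l in ['stand','collar','stone_bed','shaft','washer']:
        print(l,[(np.round(x['at']).tolist(),round(x['p'],2)) for x in ctrl.look_for(l,c)[:4]])
    for l in ['flat','shaft_axis','screw','stone_top','stone_bed','collar','screw_spot']:
        r=ctrl.spot_point(l,c)[:3]
        zz=dict(flat=.068,shaft_axis=.034,screw=.014,stone_top=.041,stone_bed=0,collar=0,screw_spot=.052)[l]
        print(l,[(np.round(x['at'],1).tolist(),round(x['p'],2),at_z(x['at'],Tw,p,zz).round(3).tolist()) for x in r])
save('a_scene.png',ims[0]); save('a_side.png',ims[1])
E
```

```text
pics
{'time': 0.0, 'qpos': array([ 1.0737,  0.2635, -0.0489,  1.2594,  0.    ,  1.4155]), 'joint_velocities': array([-0.0012,  0.0016, -0.0005, -0.0015, -0.0002,  0.0006]), 'eef_pos': array([0.1759, 0.4944, 0.2308]), 'eef_rot': array([ 0.0002,  0.8171,  0.5765, -0.0005]), 'wrist_force': array([ 0.2878, -0.1125,  0.6561]), 'wrist_torque': array([ 0.0288, -0.0412, -0.0515]), 'finger_gap': 0.08537451059083284} 0.0187
scene 55.2684207078216 -0.0626926448082461 [-0.1549 -0.675   0.4792] [-0.69   -0.6012  0.4032]
stand [([248.0, 208.0], 0.74)]
collar [([166.0, 233.0], 0.85), ([306.0, 257.0], 0.79), ([225.0, 246.0], 0.63), ([266.0, 238.0], 0.59)]
stone_bed [([322.0, 230.0], 0.68), ([247.0, 192.0], 0.41)]
shaft [([246.0, 194.0], 0.53), ([248.0, 209.0], 0.5)]
washer []
flat [([330.7, 215.7], 0.59, [0.596, -0.194, 0.068])]
shaft_axis [([247.5, 199.4], 0.66, [0.583, 0.08, 0.034])]
screw [([318.8, 252.6], 0.91, [0.51, -0.226, 0.014]), ([165.5, 224.8], 0.86, [0.35, 0.146, 0.014]), ([258.9, 244.6], 0.85, [0.442, -0.1, 0.014])]
stone_top [([324.5, 221.5], 0.72, [0.605, -0.171, 0.041]), ([247.2, 198
[... 639 characters left out ...]
.0, 181.0], 0.68), ([271.0, 198.0], 0.65)]
washer [([352.0, 340.0], 0.54)]
flat [([276.3, 184.1], 0.62, [0.57, 0.051, 0.068])]
shaft_axis [([271.6, 189.1], 0.71, [0.567, 0.08, 0.034]), ([322.4, 232.8], 0.68, [0.614, -0.155, 0.034])]
screw [([297.0, 267.9], 0.64, [0.511, -0.227, 0.014]), ([232.7, 238.6], 0.59, [0.401, -0.07, 0.014]), ([251.5, 245.1], 0.52, [0.438, -0.111, 0.014])]
stone_top [([322.6, 234.9], 0.55, [0.606, -0.169, 0.041])]
stone_bed [([321.5, 244.1], 0.63, [0.612, -0.159, 0.0])]
collar [([277.3, 272.9], 0.74, [0.467, -0.212, 0.0]), ([193.4, 208.3], 0.69, [0.338, 0.117, 0.0]), ([264.6, 236.0], 0.62, [0.487, -0.075, 0.0])]
screw_spot [([265.4, 189.4], 0.64, [0.54, 0.06, 0.052])]
```

```bash
python3 - <<'E'
import numpy as np,cv2
a=np.load('scene.npz')['pic'];b=np.load('side.npz')['pic']
x=cv2.resize(a[150:300,110:390],(800,429),interpolation=3);cv2.imwrite('pics/b1.png',x[...,::-1])
x=cv2.resize(b[120:330,150:430],(800,600),interpolation=3);cv2.imwrite('pics/b2.png',x[...,::-1])
E
```

```text
(no output)
```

View pics/b1.png

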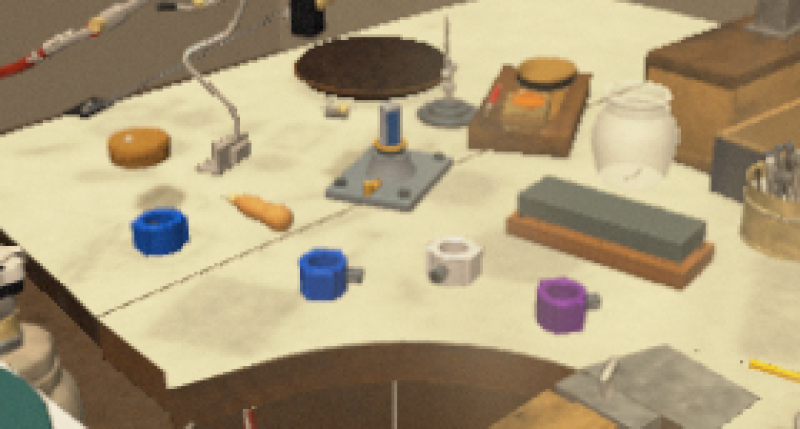

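View pics/b2.png

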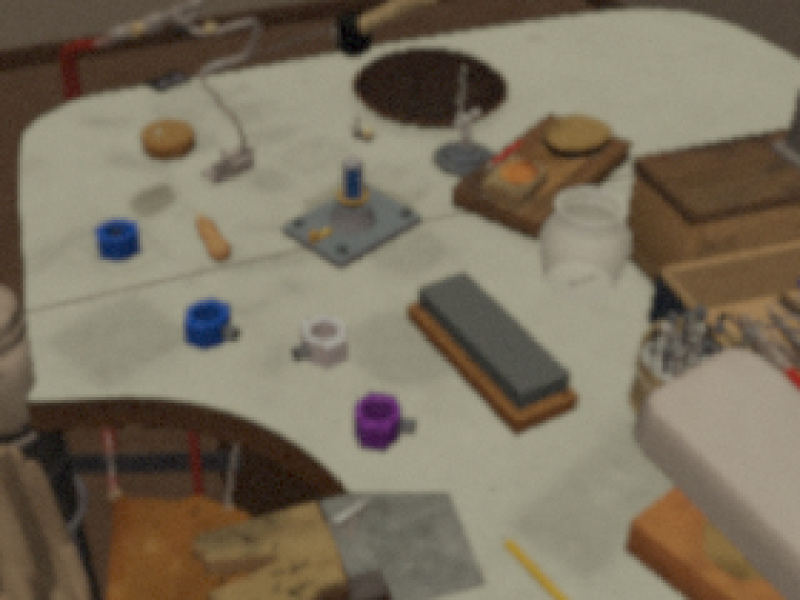

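Four look-alikes in the scene camera: blue at (165,231), blue at (223,246), white-metal at (268,242) and purple at (307,257). The whitish one, with its screw towards the robot, fits the aluminium collar. I'll confirm it close up with the wrist camera. Next I measure with depth.

```bash
python3 - <<'E'
from h import *
for c in ['scene','side']:
    z=np.load(c+'.npz');p=ctrl.camera_params(c);C=cloud(z['d'],z['Tw'],p);ok=z['d']>0
    def sel(x0,x1,y0,y1,z0,z1):
        m=ok&(C[...,0]>x0)&(C[...,0]<x1)&(C[...,1]>y0)&(C[...,1]<y1)&(C[...,2]>z0)&(C[...,2]<z1);return C[m]
    t=sel(.4,.53,-.15,-.02,-.02,.02); print(c,'bench z',np.median(t[:,2]))
    t=sel(.42,.53,-.13,-.03,.02,.05); print('collar top',len(t),t.mean(0),t.min(0),t.max(0))
    t=sel(.5,.65,.0,.16,.05,.12); print('shaft',len(t),t.mean(0),t.min(0),t.max(0))
    t=sel(.5,.72,-.3,-.05,.034,.05); print('stone',len(t),np.median(t,0)); 
    r=cv2.minAreaRect(t[:,:2].astype(np.float32)*1000);print(r)
    t=sel(.5,.65,.0,.16,.006,.02); r=cv2.minAreaRect(t[:,:2].astype(np.float32)*1000);print('base',r)
    # tall map
    for x in np.arange(.1,.85,.1):
        print(f'{x:.1f}',[round(float(np.percentile(q[:,2],99)),2) if len(q:=sel(x-.05,x+.05,y-.05,y+.05,-.1,.6))>5 else 0 for y in np.arange(-.4,.61,.1)])
E
```

```text
scene bench z -0.0008499887738913359
collar top 151 [ 0.4707 -0.1048  0.0249] [ 0.4444 -0.1266  0.0201] [ 0.4918 -0.079   0.0289]
shaft 100 [0.5657 0.0665 0.0684] [0.5561 0.0611 0.0506] [0.5773 0.0763 0.0847]
stone 931 [ 0.6091 -0.1754  0.04  ]
((650.453369140625, -188.6397705078125), (146.91339111328125, 229.4799346923828), 5.031435966491699)
base ((568.1620483398438, 68.84502410888672), (122.93065643310547, 90.91284942626953), 21.867229461669922)
0.1 [0, 0, 0.0, 0.24, 0.25, 0.25, 0, 0, 0.5, 0.48, 0]
0.2 [0, 0, 0, -0.0, 0.0, 0.04, 0.0, 0, 0.55, 0.55, 0]
0.3 [0, -0.01, 0, 0.0, 0.0, 0.03, 0.0, 0.0, 0.0, 0.05, 0]
0.4 [0.0, 0.02, 0.0, 0.03, 0.03, 0.02, 0.17, 0.18, 0.12, 0.07, 0]
0.5 [0.02, 0.0, 0.03, 0.03, 0.02, 0.02, 0.2, 0.19, 0.04, 0.01, 0]
0.6 [0.04, 0.02, 0.04, 0.04, 0.02, 0.08, 0.01, 0.13, 0.07, -0.0, 0]
0.7 [0.05, 0.08, 0.08, 0.09, 0.3, 0.29, 0.23, 0.15, 0.03, -0.0, 0]
0.8 [0.06, 0.08, 0.11, 0.11, 0.05, 0.05, 0.04, 0.04, 0.04, -0.0, 0]
side bench z 0.0007880575701629811
collar top 159 [ 0.47   -0.104   0.0262] [ 0.4408 -0.1249  0.02  ] [ 0.4921 -0.079   0.0313]
shaft 84 [0.5666 0.0676 0.0703] [0.5574 0.0619 0.0502] [0.577  0.0774 0.0861]
stone 1149 [ 0.6076 -0.179   0.0414]
((643.9754028320312, -187.45065307617188), (150.35055541992188, 206.33920288085938), 0.31447944045066833)
base ((564.8694458007812, 77.16702270507812), (122.03865051269531, 107.08358001708984), 22.59717559814453)
0.1 [-0.07, -0.07, 0.0, 0.25, 0.26, 0.25, 0, 0, 0.52, 0.52, 0]
0.2 [0, 0, 0, 0.0, 0.0, 0.04, 0.04, 0, 0.52, 0.51, 0.34]
0.3 [0, -0.01, 0, 0.0, 0.0, 0.03, 0.0, 0.0, 0.0, 0.06, 0]
0.4 [0.0, 0.02, 0.0, 0.03, 0.03, 0.03, 0.0, 0.18, 0.12, 0.08, 0]
0.5 [0.02, 0.0, 0.03, 0.03, 0.02, 0.02, 0.2, 0.19, 0.03, 0.01, 0]
0.6 [0.04, 0.02, 0.04, 0.04, 0.02, 0.08, 0.02, 0.13, 0.08, 0.0, 0]
0.7 [0.04, 0.08, 0.07, 0.1, 0.3, 0.29, 0.23, 0.15, 0.04, 0.0, 0]
0.8 [0.06, 0.08, 0.11, 0.11, 0.05, 0.05, 0.05, 0.04, 0.04, 0.01, 0]
```

>>> {"method": "apply_moves", "body": {"deltas": "-0.03 0.04 0 0; -0.06 0.08 0 0; -0.09 0.12 0 0; -0.12 0.16 0 0;-0.15 0.2 0 0"}}

```text
time: 1.8
eef_pos: [0.3147, 0.2846, 0.2315]
eef_rot: [0.0, 0.817, 0.577, 0.0]
wrist_force: [2.0, 1.0, -0.4]
finger_gap: 0.0853
```

```bash
python3 - <<'E'
from h import *
A=[]
for c in ['scene','side']:
    z=np.load(c+'.npz');p=ctrl.camera_params(c);C=cloud(z['d'],z['Tw'],p);ok=z['d']>0
    m=ok&(C[...,2]>.11)&(C[...,2]<.6)&(C[...,0]>.35)&(C[...,0]<.85)&(abs(C[...,1])<.5);A.append(C[m])
    q=A[-1]; k=np.unique(np.round(q/.03).astype(int),axis=0)*.03
    print(c,k.round(2).tolist())
E
```

```text
scene [[0.39, 0.36, 0.12], [0.39, 0.39, 0.12], [0.42, 0.3, 0.15], [0.42, 0.33, 0.12], [0.42, 0.33, 0.15], [0.42, 0.36, 0.12], [0.42, 0.39, 0.12], [0.45, 0.24, 0.15], [0.45, 0.24, 0.18], [0.45, 0.24, 0.21], [0.45, 0.27, 0.18], [0.45, 0.3, 0.15], [0.45, 0.3, 0.18], [0.45, 0.33, 0.15], [0.45, 0.36, 0.12], [0.45, 0.39, 0.12], [0.48, 0.24, 0.12], [0.48, 0.24, 0.15], [0.48, 0.24, 0.18], [0.48, 0.24, 0.21], [0.48, 0.27, 0.12], [0.48, 0.27, 0.18], [0.51, -0.51, 0.27], [0.51, -0.51, 0.3], [0.51, -0.48, 0.27], [0.51, 0.21, 0.18], [0.51, 0.24, 0.12], [0.51, 0.24, 0.15], [0.51, 0.24, 0.18], [0.51, 0.27, 0.12], [0.54, -0.51, 0.3], [0.54, -0.48, 0.3], [0.54, 0.24, 0.18], [0.63, 0.27, 0.12], [0.63, 0.3, 0.12], [0.66, 0.27, 0.12], [0.66, 0.27, 0.15], [0.66, 0.3, 0.12], [0.69, 0.03, 0.27], [0.69, 0.03, 0.3], [0.69, 0.06, 0.27], [0.69, 0.06, 0.3], [0.69, 0.21, 0.15], [0.69, 0.21, 0.18], [0.69, 0.24, 0.12], [0.69, 0.24, 0.15], [0.69, 0.24, 0.18], [0.69, 0.27, 0.12], [0.69, 0.27, 0.15], [0.72, 0.03, 0.27], [0.72, 0.03, 0.3], [0.72, 0.06, 0.27], [0.72, 0.06, 0.3], [0.72, 0.09, 0.27], [0.72, 0.09, 0.3], [
[... 1066 characters left out ...]
9, 0.06, 0.3], [0.69, 0.21, 0.18], [0.69, 0.24, 0.15], [0.69, 0.24, 0.18], [0.69, 0.27, 0.12], [0.69, 0.27, 0.15], [0.69, 0.3, 0.12], [0.72, 0.03, 0.3], [0.72, 0.06, 0.27], [0.72, 0.06, 0.3], [0.72, 0.09, 0.27], [0.72, 0.09, 0.3], [0.72, 0.12, 0.24], [0.72, 0.12, 0.27], [0.72, 0.15, 0.12], [0.72, 0.15, 0.21], [0.72, 0.15, 0.24], [0.72, 0.15, 0.27], [0.72, 0.18, 0.18], [0.72, 0.18, 0.21], [0.72, 0.18, 0.24], [0.72, 0.21, 0.18], [0.72, 0.21, 0.21], [0.72, 0.24, 0.18], [0.75, 0.12, 0.24], [0.81, -0.18, 0.12], [0.81, -0.15, 0.12], [0.81, -0.12, 0.12], [0.81, -0.09, 0.12], [0.81, -0.06, 0.12], [0.84, -0.18, 0.12], [0.84, -0.15, 0.12], [0.84, -0.12, 0.12], [0.84, -0.09, 0.12], [0.84, -0.06, 0.12]]
```

>>> {"method": "apply_moves", "body": {"deltas": "-0.045 0.016 0 0; -0.09 0.032 0 0; -0.13 0.055 0 0; -0.15 0.1 0 0; -0.14 0.14 0 0"}}

```text
time: 2.3
eef_pos: [0.4003, 0.1025, 0.2322]
eef_rot: [0.001, 0.818, 0.575, 0.001]
wrist_force: [0.8, 0.9, 0.7]
finger_gap: 0.0851
```

>>> {"method": "apply_moves", "body": {"deltas": "0.01 0.04 0 0; 0.01 0.08 0 0;0.01 0.08 0 0"}}

```text
time: 2.6
eef_pos: [0.4827, 0.0833, 0.2315]
eef_rot: [0.001, 0.819, 0.574, 0.001]
wrist_force: [0.0, -0.1, 0.9]
finger_gap: 0.0856
```

```bash
cat > look.py <<'E'
from h import *
import sys
n=sys.argv[1]
pic,d,Tw,p=grab('wrist'); np.savez(n,pic=pic,d=d,Tw=Tw); save(n+'.png',pic)
print('tcp',T_tool()[:3,3],'tool x',T_tool()[:3,0],'cam',Tw[:3,3],-Tw[:3,2])
H=dict(flat=.068,shaft_axis=.034,screw_spot=.052,screw=.014,collar=0,stone_top=.041,stone_bed=0,stand=0)
for l in sys.argv[2:]:
    print(l,[(np.round(x['at'],1).tolist(),round(x['p'],2),at_z(x['at'],Tw,p,H[l]).round(4).tolist()) for x in ctrl.spot_point(l,'wrist')[:3]])
E
python3 look.py w1 flat shaft_axis screw_spot stand screw collar stone_top
```

```text
tcp [0.4804 0.084  0.2317] tool x [0.3398 0.9405 0.0002] cam [0.4054 0.1111 0.3752] [ 0.3032 -0.1098 -0.9466]
flat [([292.3, 267.1], 0.88, [0.567, 0.0642, 0.068]), ([298.0, 242.5], 0.64, [0.541, 0.0798, 0.068])]
shaft_axis [([296.0, 252.8], 0.69, [0.568, 0.0696, 0.034]), ([11.3, 388.0], 0.65, [0.6396, -0.4154, 0.034])]
screw_spot [([280.2, 240.8], 0.77, [0.5392, 0.0599, 0.052])]
stand [([296.8, 237.9], 0.87, [0.5643, 0.0735, 0.0])]
screw [([69.4, 274.1], 0.94, [0.5052, -0.2297, 0.014]), ([299.8, 30.2], 0.8, [0.3397, 0.1539, 0.014]), ([119.9, 202.9], 0.6, [0.4411, -0.1135, 0.014])]
collar [([74.2, 253.6], 0.89, [0.484, -0.2185, 0.0]), ([264.6, 42.6], 0.88, [0.3357, 0.1158, 0.0]), ([155.8, 133.9], 0.57, [0.382, -0.0394, 0.0])]
stone_top [([280.7, 128.0], 0.26, [0.4242, 0.1023, 0.041]), ([122.3, 205.8], 0.19, [0.4424, -0.0958, 0.041])]
```

View pics/w1.png

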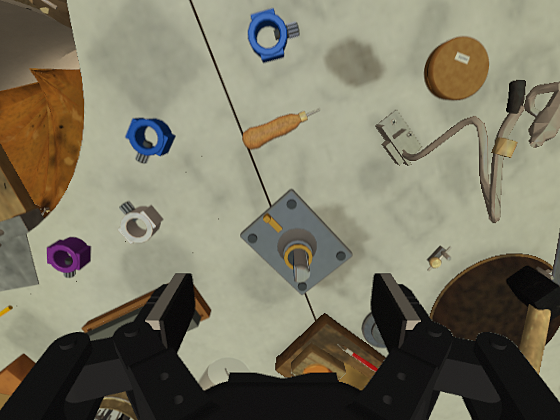

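```bash
cat > meas.py <<'E'
from h import *
import sys
z=np.load(sys.argv[1]+'.npz');p=ctrl.camera_params('wrist');Tw=z['Tw'];C=cloud(z['d'],Tw,p);ok=z['d']>0
pic=z['pic'].astype(int)
x,y,h=C[...,0],C[...,1],C[...,2]
reg=ok&(np.hypot(x-.568,y-.073)<.1)
print('bench',np.median(h[ok&(np.hypot(x-.48,y)<.05)]))
b=reg&(h>.008)&(h<.014); r=cv2.minAreaRect((C[b][:,:2]*1000).astype(np.float32)); print('base',r)
t=reg&(np.hypot(x-.568,y-.073)<.03)&(h>.078); print('shaft top',t.sum(),C[t].mean(0),C[t].max(0),C[t].min(0))
hw=reg&(h>.04)&(h<.05)&(np.hypot(x-.568,y-.073)<.03); print('washer',hw.sum(),cv2.minEnclosingCircle((C[hw][:,:2]*1000).astype(np.float32)))
bl=reg&(pic[...,2]>pic[...,0]+40)&(h>.04); 
if bl.sum(): print('blue',bl.sum(),C[bl].mean(0))
br=reg&(h>.015)&(h<.03)&(pic[...,0]>pic[...,2]+60)
if br.sum(): print('pointer',br.sum(),np.median(C[br],0))
cr=ok&(np.hypot(x-.47,y+.103)<.045)
t=cr&(h>.024); c=cv2.minEnclosingCircle((C[t][:,:2]*1000).astype(np.float32)); print('collar top',t.sum(),C[t].mean(0),c)
s=cr&(h>.008)&(h<.023)&(pic.sum(-1)<300); print('screw',s.sum(),C[s].mean(0) if s.sum() else 0)
st=ok&(h>.036)&(h<.046)&(x>.52)&(y<-.06); 
if st.sum()>10: print('stone',st.sum(),cv2.minAreaRect((C[st][:,:2]*1000).astype(np.float32)))
E
python3 meas.py w1
python3 - <<'E'
import cv2
a=cv2.imread('pics/w1.png')
l=cv2.resize(a[185:265,90:190],(400,320),interpolation=3);r=cv2.resize(a[185:295,240:355],(400,383),interpolation=3)[:320]
r=cv2.resize(a[205:295,250:350],(400,360),interpolation=3)
l=cv2.copyMakeBorder(l,0,40,0,0,0);cv2.imwrite('pics/c1.png',cv2.hconcat([l,r]))
E
```

```text
bench 0.2938816900037474
base ((569.3368530273438, 70.86105346679688), (120.21440887451172, 90.28624725341797), 22.740522384643555)
shaft top 273 [0.5679 0.0729 0.0838] [0.5801 0.0818 0.0867] [0.5584 0.0624 0.0781]
washer 321 ((569.1639404296875, 71.05645751953125), 16.842300415039062)
blue 2 [0.5658 0.0656 0.0625]
pointer 140 [0.5267 0.0538 0.0175]
collar top 660 [ 0.4735 -0.0999  0.0286] ((474.35882568359375, -100.85728454589844), 23.875844955444336)
screw 386 [ 0.4673 -0.0973  0.0165]
stone 1386 ((668.8721923828125, -265.28668212890625), (155.4005584716797, 383.2652587890625), 6.5984272956848145)
```

View pics/c1.png

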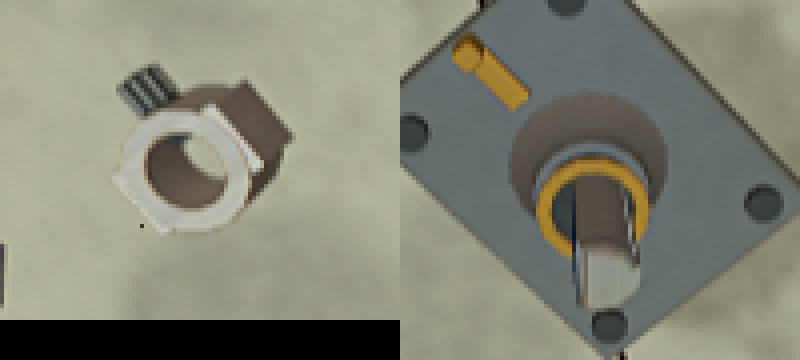

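White metal collar at wrist (139,225), screw at (126,208): this is the aluminium one. The shaft's flat faces image left, which lines up with the present jaw direction. I'll go over the shaft now.

>>> {"method": "apply_moves", "body": {"deltas": "0.009 0.044 0 0; 0.018 0.088 0.02 0; 0.018 0.088 0.07 0; 0.018 0.088 0.1 0;0.018 0.088 0.1 0"}}

```text
time: 3.5
eef_pos: [0.5652, 0.0725, 0.1297]
eef_rot: [-0.001, 0.818, 0.576, -0.001]
wrist_force: [-0.0, -0.4, -0.6]
finger_gap: 0.0853
```

```bash
python3 look.py w2 shaft_axis flat screw_spot; python3 meas.py w2 | grep -v -e collar -e screw
```

```text
tcp [0.5663 0.0725 0.1324] tool x [ 0.3375  0.9413 -0.0002] cam [0.4887 0.1001 0.2739] [ 0.2979 -0.1085 -0.9484]
shaft_axis [([283.2, 216.5], 0.87, [0.5671, 0.0722, 0.034])]
flat [([273.5, 237.6], 0.78, [0.5686, 0.0642, 0.068])]
screw_spot [([255.2, 202.6], 0.98, [0.5439, 0.0584, 0.052])]
bench 0.0011615501254214067
base ((569.8833618164062, 70.97399139404297), (119.67635345458984, 90.12246704101562), 22.93185043334961)
shaft top 8982 [0.5555 0.0776 0.2047] [0.5804 0.1021 0.227 ] [0.5409 0.0552 0.0781]
washer 702 ((569.4719848632812, 70.89720916748047), 16.857284545898438)
blue 6 [0.564  0.0667 0.0817]
pointer 319 [0.5278 0.0533 0.0177]
stone 5570 ((603.6744384765625, -168.1331787109375), (50.98306655883789, 166.26641845703125), 9.149462699890137)
```

View pics/w2.png

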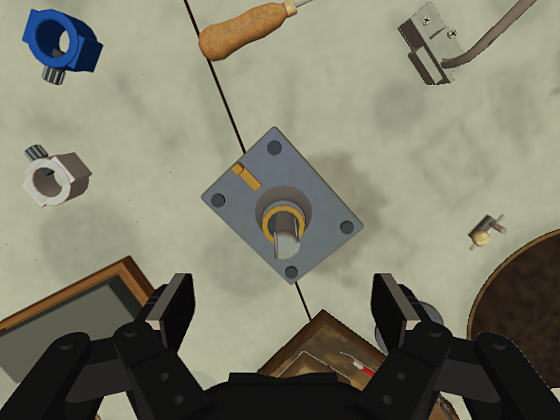

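Stone also measured: centre (0.604,-0.168), 51x166 mm, yaw 9°. Now down, then pinch.

>>> {"method": "apply_moves", "body": {"deltas": "0 0.003 0.04 0; 0 0.003 0.078 0; 0 0.003 0.078 0; 0 0.003 0.078 0", "force": 30}}

```text
time: 4.1
eef_pos: [0.5722, 0.0715, 0.059]
eef_rot: [0.002, 0.818, 0.576, 0.003]
wrist_force: [0.9, -0.6, 0.1]
finger_gap: 0.0853
```

>>> {"method": "apply_moves", "body": {"deltas": "0 0 0 0;0 0 0 0;0 0 0 0;0 0 0 0;0 0 0 0", "jaw": -1, "force": 30}}

```text
time: 4.6
eef_pos: [0.5727, 0.0724, 0.0596]
eef_rot: [0.002, 0.818, 0.576, 0.004]
wrist_force: [-4.2, 3.6, 5.4]
finger_gap: 0.0153
```

>>> {"method": "apply_moves", "body": {"deltas": "0 0 0 0;0 0 0 0;0 0 0 0"}}

```text
time: 4.9
eef_pos: [0.5727, 0.0724, 0.0596]
eef_rot: [0.001, 0.818, 0.576, 0.004]
wrist_force: [-0.4, 2.1, 1.3]
finger_gap: 0.0157
```

Gap 15.7 mm means the fingers are on the flat, but I'm a little high on the shaft. I'll reopen, go 6 mm lower and re-pinch to feel it again.

>>> {"method": "apply_moves", "body": {"deltas": "0 0 0 0;0 0 0 0;-0.001 -0.003 0.006 0;-0.001 -0.003 0.007 0;-0.001 -0.003 0.007 0", "jaw": 0}}

```text
time: 5.4
eef_pos: [0.5692, 0.0725, 0.0522]
eef_rot: [0.001, 0.818, 0.576, 0.004]
wrist_force: [-0.5, -0.3, 0.0]
finger_gap: 0.0426
```

>>> {"method": "apply_moves", "body": {"deltas": "0 0 0 0;0 0 0 0;0 0 0 0;0 0 0 0;0 0 0 0", "jaw": -1, "force": 30}}

```text
time: 5.9
eef_pos: [0.5696, 0.0735, 0.0524]
eef_rot: [0.001, 0.817, 0.576, 0.005]
wrist_force: [1.2, 8.1, -0.3]
finger_gap: 0.0157
```

```bash
python3 - <<'E'
from h import *
for _ in range(3):
    ctrl.camera('side')
    o=ctrl.get_obs();T=T_tool();print(o['time'],T[:3,3],np.degrees(np.arctan2(T[1,0],T[0,0])),o['wrist_force'],o['wrist_torque'],o['finger_gap'],T[:3,2],o['qpos'])
E
```

```text
5.95 [0.5696 0.0735 0.0525] 70.3487567905338 [1.5256 7.6888 0.0967] [ 1.2966 -0.1826  0.1209] 0.015910272528325116 [ 0.0083  0.0041 -1.    ] [-0.0157  0.4512 -0.2688  0.8426  0.0042  0.3273]
6.0 [0.5696 0.0734 0.0524] 70.34780790077723 [1.7185 7.9686 0.1923] [ 1.28   -0.1625  0.0474] 0.015894425245600415 [ 0.0082  0.004  -1.    ] [-0.0157  0.4512 -0.2688  0.8426  0.0042  0.3273]
6.05 [0.5696 0.0735 0.0524] 70.35254402075485 [1.643  8.0106 0.4554] [ 1.2542 -0.2028  0.096 ] 0.015901063230407093 [ 0.0082  0.004  -1.    ] [-0.0157  0.4513 -0.2688  0.8426  0.0042  0.3273]
```

>>> {"method": "apply_moves", "body": {"deltas": "0.0008 0.0003 0 1;0.0007 0.0007 0 2;0.0006 0.001 0 3;0.0004 0.0013 0 4;0.0002 0.0016 0 5", "force": 40}}

```text
time: 6.55
eef_pos: [0.5711, 0.073, 0.0525]
eef_rot: [-0.001, 0.966, 0.259, 0.004]
wrist_force: [0.1, 0.8, -0.4]
finger_gap: 0.0158
```

>>> {"method": "apply_moves", "body": {"deltas": "0 0 0 0;0 0 0 0"}}

```text
time: 6.75
eef_pos: [0.5711, 0.073, 0.0525]
eef_rot: [-0.001, 0.965, 0.261, 0.004]
wrist_force: [-0.1, 0.8, -0.6]
finger_gap: 0.0156
```

```bash
cat > st.py <<'E'
from h import *
o=ctrl.get_obs();T=T_tool();print(round(o['time'],2),T[:3,3],'yaw',np.degrees(np.arctan2(T[1,0],T[0,0])).round(2),o['wrist_force'],o['wrist_torque'],o['finger_gap'],T[:3,2],o['qpos'])
E
python3 st.py
```

```text
6.75 [0.5711 0.073  0.0525] yaw 30.24 [-0.1368  0.8111 -0.5781] [-0.2961  0.2221 -0.0775] 0.015589123418233193 [ 0.0079  0.0035 -1.    ] [-0.0163  0.4534 -0.2647  0.8448  0.0036  1.0268]
```

>>> {"method": "apply_moves", "body": {"deltas": "0 0.0003 0 0.92;0 0.0003 0 0.92;0 0.0003 0 0.92"}}

```text
time: 7.05
eef_pos: [0.5713, 0.0728, 0.0525]
eef_rot: [-0.001, 0.98, 0.201, 0.004]
wrist_force: [0.7, 0.4, -0.6]
finger_gap: 0.0154
```

```bash
python3 st.py
```

```text
7.05 [0.5713 0.0728 0.0525] yaw 23.18 [ 0.6978  0.3679 -0.5813] [-0.2038  0.111  -0.0497] 0.015376199442826526 [ 0.0081  0.0036 -1.    ] [-0.0166  0.4536 -0.2643  0.8449  0.0037  1.1497]
```

>>> {"method": "apply_moves", "body": {"deltas": "0 0 0 0;0 0 0 0;0 0 -0.04 0;0 0 -0.085 0; 0 0 -0.13 0", "jaw": 1}}

```text
time: 7.55
eef_pos: [0.5698, 0.0723, 0.1841]
eef_rot: [-0.001, 0.979, 0.202, 0.004]
wrist_force: [2.1, -0.3, 0.5]
finger_gap: 0.0851
```

```bash
python3 look.py w3 shaft_axis flat screw_spot; python3 meas.py w3 | grep -e base -e washer -e pointer; python3 -c "
import cv2
a=cv2.imread('pics/w3.png');cv2.imwrite('pics/c3.png',cv2.resize(a[130:290,180:380],(800,640)[:2],interpolation=3)[:600])"
```

```text
tcp [0.5721 0.0723 0.1913] tool x [0.9185 0.395  0.0164] cam [0.5367 0.1471 0.328 ] [ 0.1337 -0.2909 -0.9474]
shaft_axis []
flat [([271.9, 208.0], 0.69, [0.5631, 0.0679, 0.068]), ([159.7, 107.7], 0.62, [0.4486, 0.1102, 0.068]), ([115.4, 291.7], 0.5, [0.4557, -0.0708, 0.068])]
screw_spot [([246.0, 203.7], 0.87, [0.5411, 0.0575, 0.052])]
base ((569.8626098632812, 71.44429016113281), (120.47331237792969, 88.50546264648438), 22.8515567779541)
washer 489 ((569.8074340820312, 71.57597351074219), 16.626068115234375)
pointer 184 [0.527  0.0524 0.0181]
```

View pics/c3.png

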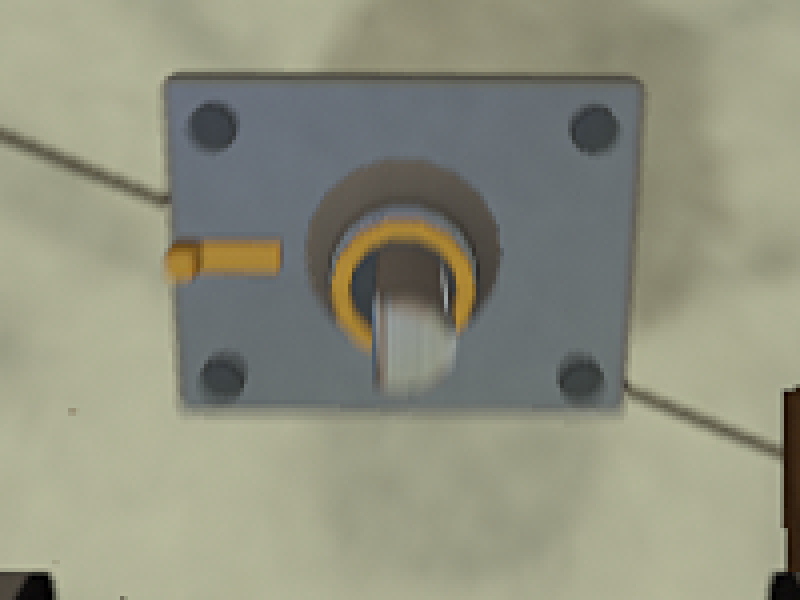

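The crop shows the flat (left edge of the shaft top at ~(378,340)) facing the pointer (225,258), square to the stand. Next I measure the collar.

```bash
cat > col.py <<'E'
from h import *
import sys
from scipy.optimize import least_squares
p=ctrl.camera_params('wrist')
for n in sys.argv[3:]:
    z=np.load(n+'.npz');C=cloud(z['d'],z['Tw'],p);C[z['d']<=0]=9
    c0=np.array([float(sys.argv[1]),float(sys.argv[2])])
    r=np.hypot(C[...,0]-c0[0],C[...,1]-c0[1])
    t=C[(r<.045)&(C[...,2]>.0255)&(C[...,2]<.031)]
    if len(t)<50: continue
    q=cv2.minAreaRect((t[:,:2]*1000).astype(np.float32))
    # circle fit on inner bore edge: centroid of ring
    hull=t[:,:2].mean(0)
    s=C[(C[...,2]>.009)&(C[...,2]<.0235)&(np.hypot(C[...,0]-hull[0],C[...,1]-hull[1])>.0235)&(r<.045)]
    sv=s[:,:2].mean(0)-hull if len(s) else np.zeros(2)
    far=s[np.argsort(-np.hypot(*(s[:,:2]-hull).T))[:15],:2].mean(0)-hull
    print(n,len(t),'top centroid',hull,t[:,2].mean(),'rect',np.round(q[0],1),np.round(q[1],1),round(q[2],1),'screw n',len(s),np.degrees(np.arctan2(sv[1],sv[0])),np.degrees(np.arctan2(far[1],far[0])),np.hypot(*far))
E
python3 col.py .474 -.1 w1 w2 w3
```

```text
w1 621 top centroid [ 0.4736 -0.1003] 0.02877513501959468 rect [ 474.  -101.3] [39.  43.5] 14.5 screw n 83 -169.4314978404668 -165.85675608718074 0.030178011099609273
w2 1377 top centroid [ 0.4744 -0.0996] 0.02873580424421412 rect [ 474.5 -101.1] [40.1 44.1] 13.9 screw n 200 -167.60092878878214 -167.37472081377473 0.031356573941133926
w3 421 top centroid [ 0.4675 -0.0971] 0.028721465266472936 rect [467.3 -98.9] [47.1 24.6] 76.7 screw n 24 -157.42814860193428 -157.2720634263665 0.024705439588354878
```

>>> {"method": "apply_moves", "body": {"deltas": "-0.03 0.024 0.01 -1;-0.065 0.05 0.02 -2;-0.1 0.075 0.03 -3;-0.13 0.1 0.04 -4;-0.158 0.12 0.05 -5"}}

```text
time: 8.25
eef_pos: [0.4717, -0.1013, 0.1302]
eef_rot: [0.0, 0.85, 0.527, 0.005]
wrist_force: [0.5, 0.2, -0.6]
finger_gap: 0.0851
```

>>> {"method": "apply_moves", "body": {"deltas": "0 0 0 -1;0 0 0 -2;0 0 0 -3;0 0 0 -4;0 0 0 -5"}}

```text
time: 8.75
eef_pos: [0.4708, -0.101, 0.129]
eef_rot: [0.001, 0.616, 0.788, 0.004]
wrist_force: [-0.0, 0.6, -0.4]
finger_gap: 0.0854
```

```bash
python3 look.py w4 collar screw; python3 col.py .474 -.1 w4; python3 st.py
```

```text
tcp [ 0.4709 -0.101   0.129 ] tool x [-0.25    0.9682  0.0032] cam [ 0.3905 -0.1219  0.2723] [ 0.3165  0.0814 -0.9451]
collar [([380.2, 120.7], 0.88, [0.3819, -0.0382, 0.0]), ([280.5, 209.1], 0.65, [0.4785, -0.1011, 0.0]), ([156.1, 182.7], 0.61, [0.4811, -0.2156, 0.0])]
screw [([346.8, 142.1], 0.96, [0.4051, -0.0635, 0.014]), ([129.2, 210.7], 0.96, [0.5074, -0.2313, 0.014]), ([279.7, 174.7], 0.77, [0.4446, -0.1101, 0.014])]
w4 1275 top centroid [ 0.4733 -0.1018] 0.028704820208091623 rect [ 474.3 -101.5] [39.9 43.1] 15.5 screw n 179 -166.21990929023778 -166.04960559554635 0.030457150011366004
8.9 [ 0.4711 -0.1011  0.1293] yaw 103.46 [ 0.1218 -0.0892  0.5091] [-0.0423 -0.0136  0.027 ] 0.0850201849462496 [ 0.0068  0.0048 -1.    ] [-0.3849  0.2438 -0.3649  0.9576  0.007  -0.6199]
```

View pics/w4.png

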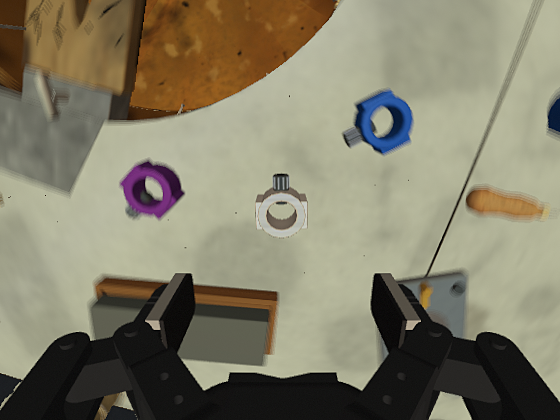

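>>> {"method": "apply_moves", "body": {"deltas": "-0.001 0.002 0.04 0;-0.001 0.002 0.08 0;-0.001 0.002 0.11 0;-0.001 0.002 0.118 0;-0.001 0.002 0.118 0"}}

```text
time: 9.4
eef_pos: [0.4733, -0.1007, 0.0107]
eef_rot: [0.0, 0.62, 0.784, 0.004]
wrist_force: [0.1, -1.0, 0.5]
finger_gap: 0.085
```

```bash
python3 st.py
```

```text
9.4 [ 0.4733 -0.1007  0.0107] yaw 103.34 [ 0.1009 -1.0132  0.4514] [ 0.0331 -0.0097 -0.0181] 0.08503716131856175 [ 0.0046  0.0057 -1.    ] [-0.3824  0.3754 -0.5511  0.6422  0.007  -0.6152]
```

>>> {"method": "apply_moves", "body": {"deltas": "-0.0005 0.001 0.004 0;-0.0005 0.001 0.008 0;-0.0005 0.001 0.008 0"}}

```text
time: 9.7
eef_pos: [0.4748, -0.101, 0.0031]
eef_rot: [0.0, 0.62, 0.784, 0.004]
wrist_force: [0.2, -0.5, 1.1]
finger_gap: 0.0856
```

>>> {"method": "apply_moves", "body": {"deltas": "0 0 0 0;0 0 0 0;0 0 0 0;0 0 0 0;0 0 0 0", "jaw": -1, "force": 50}}

```text
time: 10.2
eef_pos: [0.475, -0.1011, 0.0035]
eef_rot: [0.001, 0.62, 0.784, 0.004]
wrist_force: [-2.9, 0.1, 8.0]
finger_gap: 0.0422
```

```bash
python3 st.py
```

```text
10.2 [ 0.475  -0.1011  0.0035] yaw 103.32 [-2.9016  0.0764  7.9677] [0.132  0.3411 0.0422] 0.04215437836363542 [ 0.006   0.0052 -1.    ] [-0.3819  0.3865 -0.5583  0.6223  0.007  -0.6143]
```

Gripped. I'll refine the stone's rectangle from all the stored clouds.

```bash
python3 - <<'E'
from h import *
P=[]
for n in ['w1','w2','w3','w4','scene','side']:
    cam=n if n in('scene','side') else 'wrist'
    z=np.load(n+'.npz');C=cloud(z['d'],z['Tw'],ctrl.camera_params(cam));pic=z['pic'].astype(float)
    m=(z['d']>0)&(C[...,2]>.036)&(C[...,2]<.046)&(abs(C[...,0]-.605)<.06)&(abs(C[...,1]+.17)<.12)&(abs(pic[...,0]-pic[...,2])<45)
    m=cv2.morphologyEx(m.astype(np.uint8),cv2.MORPH_OPEN,np.ones((3,3)))>0
    t=C[m]; 
    if len(t)<50: continue
    P.append(t)
    print(n,len(t),np.median(t[:,2]),cv2.minAreaRect((t[:,:2]*1000).astype(np.float32)))
# bed edges (wood)
E
python3 st.py
```

```text
w1 454 0.04203817620862563 ((594.1127319335938, -157.35882568359375), (154.2947998046875, 31.625089645385742), 78.1506118774414)
w2 5554 0.04239321038874187 ((603.68115234375, -168.14471435546875), (50.81121063232422, 166.2251739501953), 9.056074142456055)
w3 2132 0.042356063810554956 ((601.4747314453125, -130.30963134765625), (52.037540435791016, 88.01119995117188), 7.38564920425415)
w4 5321 0.04226333487688169 ((605.8047485351562, -167.9283447265625), (53.534332275390625, 161.99305725097656), 6.7178874015808105)
scene 608 0.03991598731042498 ((603.2212524414062, -168.5313720703125), (52.997615814208984, 160.49256896972656), 7.446154594421387)
side 936 0.041378249604150485 ((604.6077270507812, -166.9883575439453), (54.653621673583984, 164.02561950683594), 6.686845779418945)
10.2 [ 0.475  -0.1011  0.0035] yaw 103.32 [-2.9016  0.0764  7.9677] [0.132  0.3411 0.0422] 0.04215437836363542 [ 0.006   0.0052 -1.    ] [-0.3819  0.3865 -0.5583  0.6223  0.007  -0.6143]
```

>>> {"method": "apply_moves", "body": {"deltas": "0 0 -0.04 0;0 0 -0.09 0;0 0 -0.1 0"}}

```text
time: 10.5
eef_pos: [0.4762, -0.1023, 0.1079]
eef_rot: [0.004, 0.62, 0.784, 0.005]
wrist_force: [0.8, 0.3, -1.6]
finger_gap: 0.0424
```

```bash
python3 st.py; python3 look.py w5 collar screw stone_top
```

```text
10.5 [ 0.4762 -0.1023  0.1079] yaw 103.32 [ 0.7606  0.3132 -1.5575] [ 0.0033  0.0105 -0.0414] 0.042381272381725045 [ 0.0115  0.0029 -0.9999] [-0.3833  0.2669 -0.3969  0.8974  0.007  -0.6158]
tcp [ 0.4761 -0.1023  0.1072] tool x [-0.2304  0.9731  0.0003] cam [ 0.3949 -0.122   0.2508] [ 0.3223  0.0759 -0.9436]
collar [([388.2, 112.8], 0.9, [0.3821, -0.0412, 0.0]), ([282.5, 270.6], 0.8, [0.5348, -0.089, 0.0]), ([150.4, 187.6], 0.76, [0.4842, -0.2142, 0.0])]
screw [([279.1, 225.4], 0.93, [0.4869, -0.1031, 0.014]), ([124.6, 216.2], 0.82, [0.5082, -0.2277, 0.014]), ([357.1, 136.8], 0.67, [0.4046, -0.0627, 0.014])]
stone_top []
```

>>> {"method": "apply_moves", "body": {"deltas": "-0.011 0.039 0 0.3;-0.023 0.078 0 0.6;-0.034 0.117 0.01 0.79;-0.034 0.117 0.042 0.79;-0.034 0.117 0.042 0.79"}}

```text
time: 11.2
eef_pos: [0.5933, -0.1063, 0.0556]
eef_rot: [-0.004, 0.663, 0.749, 0.002]
wrist_force: [-1.1, -0.3, -1.1]
finger_gap: 0.0419
```

```bash
python3 st.py
```

```text
11.2 [ 0.5933 -0.1063  0.0556] yaw 97.01 [-1.1125 -0.2929 -1.056 ] [0.1011 0.1146 0.0547] 0.04187206448381709 [-0.0032  0.0082 -1.    ] [-0.3157  0.4988 -0.1714  0.9063  0.0068 -0.4382]
```

>>> {"method": "apply_moves", "body": {"deltas": "-0.003 0.004 0 0;-0.003 0.004 0.005 0;-0.003 0.004 0.005 0"}}

```text
time: 11.5
eef_pos: [0.5973, -0.1089, 0.0506]
eef_rot: [-0.004, 0.663, 0.749, 0.002]
wrist_force: [-0.2, -0.6, -0.9]
finger_gap: 0.0423
```

```bash
python3 st.py
```

```text
11.5 [ 0.5973 -0.1089  0.0506] yaw 97.0 [-0.2063 -0.6465 -0.868 ] [-0.0418 -0.0144 -0.0048] 0.04229377667379965 [-0.0034  0.0083 -1.    ] [-0.3177  0.5097 -0.1663  0.9007  0.0068 -0.4399]
```

>>> {"method": "apply_moves", "body": {"deltas": "0 0 0.004 0;0 0 0.007 0;0 0 0.009 0;0 0 0.009 0"}}

```text
time: 11.9
eef_pos: [0.5972, -0.1089, 0.0417]
eef_rot: [-0.004, 0.663, 0.749, 0.002]
wrist_force: [-0.7, -0.5, 2.4]
finger_gap: 0.0418
```

```bash
python3 st.py
```

```text
11.9 [ 0.5972 -0.1089  0.0417] yaw 96.99 [-0.7027 -0.511   2.37  ] [-0.1931  0.1787  0.0259] 0.04177714573599684 [-0.0033  0.008  -1.    ] [-0.3177  0.5176 -0.1794  0.8794  0.0066 -0.4398]
```

>>> {"method": "apply_moves", "body": {"deltas": "-0.004 0 0.001 0;-0.012 0 0.001 0;-0.02 0 0.001 0;-0.028 0 0.001 0;-0.036 0 0.0008 0"}}

```text
time: 12.4
eef_pos: [0.6017, -0.1455, 0.0406]
eef_rot: [-0.004, 0.663, 0.749, 0.002]
wrist_force: [-0.2, 2.2, 2.4]
finger_gap: 0.0421
```

>>> {"method": "apply_moves", "body": {"deltas": "-0.008 0 -0.0001 0;-0.016 0 -0.0001 0;-0.024 0 -0.0002 0;-0.032 0 -0.0002 0;-0.04 0 -0.0003 0"}}

```text
time: 12.9
eef_pos: [0.6066, -0.1859, 0.0406]
eef_rot: [-0.004, 0.663, 0.749, 0.002]
wrist_force: [0.5, 2.5, 3.5]
finger_gap: 0.0419
```

```bash
python3 st.py
```

```text
12.9 [ 0.6066 -0.1859  0.0406] yaw 96.98 [0.4755 2.4609 3.4713] [0.4816 0.1086 0.0525] 0.041923624655945735 [-0.0031  0.0081 -1.    ] [-0.4284  0.5597 -0.1014  0.9159  0.0061 -0.5503]
```

Contact force is about 3.5–4.5 N net of weight, with friction of about 2.5 N. I'll continue to the right end (remaining ~42 mm).

>>> {"method": "apply_moves", "body": {"deltas": "-0.008 0 -0.0001 0;-0.016 0 -0.0001 0;-0.024 0 -0.0002 0;-0.034 0 -0.0002 0;-0.043 0 -0.0003 0"}}

```text
time: 13.4
eef_pos: [0.612, -0.2294, 0.0405]
eef_rot: [-0.004, 0.663, 0.749, 0.002]
wrist_force: [-1.1, 2.6, 2.4]
finger_gap: 0.0421
```

>>> {"method": "apply_moves", "body": {"deltas": "-0.002 0 0 0;-0.002 0 0 0"}}

```text
time: 13.6
eef_pos: [0.6124, -0.2324, 0.0405]
eef_rot: [-0.003, 0.663, 0.749, 0.002]
wrist_force: [0.3, -2.2, 4.2]
finger_gap: 0.042
```

```bash
python3 st.py
```

```text
13.6 [ 0.6124 -0.2324  0.0405] yaw 96.94 [ 0.3248 -2.1671  4.178 ] [-0.4844 -0.0717 -0.0018] 0.04204919384228365 [-0.0029  0.007  -1.    ] [-0.4891  0.5907 -0.0405  0.9454  0.0048 -0.6101]
```

>>> {"method": "apply_moves", "body": {"deltas": "0 0 -0.04 0;0 0 -0.08 0;0.02 0 -0.11 0;0.06 -0.005 -0.12 0;0.1 -0.005 -0.12 0"}}

```text
time: 14.1
eef_pos: [0.5957, -0.134, 0.1628]
eef_rot: [-0.002, 0.663, 0.748, 0.002]
wrist_force: [0.8, 0.1, -1.9]
finger_gap: 0.0424
```

```bash
python3 st.py
```

```text
14.1 [ 0.5957 -0.134   0.1628] yaw 96.87 [ 0.7851  0.1217 -1.8668] [ 0.0191 -0.0778 -0.0442] 0.04237065569396563 [-0.0007  0.0059 -1.    ] [-0.3571  0.4373  0.0331  1.1694  0.0053 -0.477 ]
```

>>> {"method": "apply_moves", "body": {"deltas": "0.04 0 0 -0.4;0.085 0 0 -0.8;0.13 -0.001 0 -1.2;0.17 -0.001 0 -1.6;0.205 -0.002 0 -2"}}

```text
time: 14.6
eef_pos: [0.5683, 0.0714, 0.1638]
eef_rot: [-0.002, 0.552, 0.834, 0.002]
wrist_force: [0.8, 0.6, -1.3]
finger_gap: 0.0417
```

>>> {"method": "apply_moves", "body": {"deltas": "0 0 0 0;0 0 0 0"}}

```text
time: 14.8
eef_pos: [0.568, 0.0721, 0.1637]
eef_rot: [-0.002, 0.551, 0.835, 0.002]
wrist_force: [0.9, -1.5, -1.3]
finger_gap: 0.0423
```

```bash
python3 st.py; python3 look.py w6 collar screw shaft_axis screw_spot; cat > inh.py <<'E'
from h import *
import sys
n=sys.argv[1];z=np.load(n+'.npz');p=ctrl.camera_params('wrist');Tt=np.array(p['T_tool_cam'])
C=cloud(z['d'],Tt,p); C[z['d']<=0]=9   # tool coords
print('tool z of near-axis pts',[ (round(a,3),int(((np.hypot(C[...,0],C[...,1])<.03)&(abs(C[...,2]-a)<.001)).sum())) for a in np.arange(-.06,.01,.002)])
for zt in [float(a) for a in sys.argv[2:]]:
    t=C[(np.hypot(C[...,0],C[...,1])<.03)&(abs(C[...,2]-zt)<.0015)]
    print(zt,len(t),t.mean(0),np.percentile(t,[1,99],axis=0).round(4).tolist(),cv2.minAreaRect((t[:,:2]*1000).astype(np.float32)))
E
python3 inh.py w6 -.0245; cat > /dev/null; python3 -c "
import cv2
a=cv2.imread('pics/w6.png');cv2.imwrite('pics/c6.png',cv2.resize(a[120:420,130:430],(600,600),interpolation=3))"
```

```text
14.8 [0.568  0.0721 0.1637] yaw 113.13 [ 0.9012 -1.4691 -1.3309] [-0.0584 -0.0008  0.033 ] 0.042303626664143654 [-0.0015  0.0053 -1.    ] [-0.0186  0.3723 -0.071   1.1291  0.0053 -0.4223]
tcp [0.5683 0.0712 0.1637] tool x [-0.3914  0.9202  0.0054] cam [0.493  0.0388 0.3075] [ 0.2929  0.1301 -0.9473]
collar [([281.1, 269.1], 0.74, [0.6491, 0.1054, 0.0]), ([377.8, 65.6], 0.34, [0.4241, 0.1053, 0.0])]
screw [([280.3, 225.2], 0.92, [0.5965, 0.0822, 0.014]), ([41.5, 136.7], 0.62, [0.6027, -0.1594, 0.014])]
shaft_axis [([279.6, 201.1], 0.62, [0.5681, 0.0695, 0.034]), ([376.6, 66.8], 0.6, [0.4329, 0.0974, 0.034])]
screw_spot [([278.8, 172.6], 0.6, [0.5407, 0.0572, 0.052])]
tool z of near-axis pts [(np.float64(-0.06), 182), (np.float64(-0.058), 174), (np.float64(-0.056), 158), (np.float64(-0.054), 134), (np.float64(-0.052), 119), (np.float64(-0.05), 116), (np.float64(-0.048), 96), (np.float64(-0.046), 83), (np.float64(-0.044), 90), (np.float64(-0.042), 210), (np.float64(-0.04), 525), (np.float64(-0.038), 180), (np.float64(-0.036), 174), (np.float64(-0.034), 172), (np.float64(-0.032), 163), (np.float64(-0.03), 153), (np.float64(-0.028), 173), (np.float64(-0.026), 2950), (np.float64(-0.024), 1256), (np.float64(-0.022), 432), (np.float64(-0.02), 428), (np.float64(-0.018), 700), (np.float64(-0.016), 532), (np.float64(-0.014), 350), (np.float64(-0.012), 345), (np.float64(-0.01), 275), (np.float64(-0.008), 264), (np.float64(-0.006), 184), (np.float64(-0.004), 203), (np.float64(-0.002), 190), (np.float64(0.0), 134), (np.float64(0.002), 17), (np.float64(0.004), 0), (np.float64(0.006), 0), (np.float64(0.008), 0)]
-0.0245 3313 [ 0.0001 -0.002  -0.0251] [[-0.0235, -0.0199, -0.026], [0.0237, 0.0177, -0.0232]] ((2.523221969604492, -1.6692333221435547), (40.25080871582031, 53.87962341308594), 73.70079040527344)
```

View pics/c6.png

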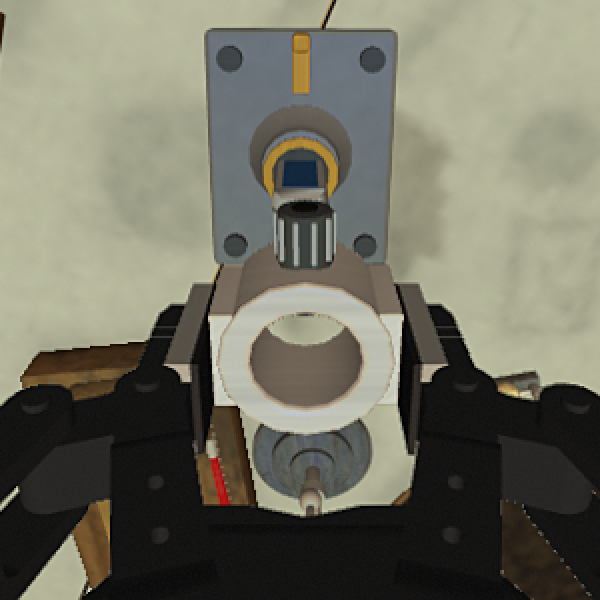

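```bash
python3 - <<'E'
from h import *
from scipy.optimize import least_squares
z=np.load('w6.npz');p=ctrl.camera_params('wrist');Tt=np.array(p['T_tool_cam']);C=cloud(z['d'],Tt,p);C[z['d']<=0]=9
t=C[(np.hypot(C[...,0],C[...,1])<.024)&(abs(C[...,2]+.0255)<.0012)]
# inner boundary: per-angle min radius, outer: per-angle max within bar
def edges(c,inner):
    a=np.arctan2(t[:,1]-c[1],t[:,0]-c[0]);r=np.hypot(t[:,0]-c[0],t[:,1]-c[1]);o=[]
    for k in np.arange(-np.pi,np.pi,.1):
        m=np.where(abs(a-k)<.05)[0]
        if len(m)<5: continue
        o.append(t[m[np.argmin(r[m]) if inner else np.argmax(r[m])],:2])
    return np.array(o)
e=edges((0,-.001),True)
f=least_squares(lambda v:np.hypot(e[:,0]-v[0],e[:,1]-v[1])-v[2],[0,0,.0125],loss='soft_l1',f_scale=.0005)
print('bore in tool',f.x,len(e))
e=edges((0,-.001),False);e=e[abs(e[:,0])<.016]
f=least_squares(lambda v:np.hypot(e[:,0]-v[0],e[:,1]-v[1])-v[2],[0,0,.02],loss='soft_l1',f_scale=.0005)
print('outer in tool',f.x,len(e))
E
python3 meas.py w6 | grep -e base -e washer -e pointer; python3 st.py
```

```text
bore in tool [-0.0005 -0.0008  0.0125] 63
outer in tool [-0.0006 -0.0008  0.0199] 37
base ((569.5202026367188, 70.6185531616211), (118.84086608886719, 90.47767639160156), 22.74452781677246)
washer 534 ((569.4213256835938, 70.31138610839844), 16.757963180541992)
pointer 242 [0.5284 0.0533 0.0177]
15.05 [0.5686 0.0704 0.1638] yaw 112.95 [-0.3961 -0.1183 -1.7949] [-0.0127 -0.0401 -0.0114] 0.04193463417559895 [-0.0012  0.0056 -1.    ] [-0.0218  0.3726 -0.0703  1.1292  0.0055 -0.4224]meas.py:16: RuntimeWarning: Mean of empty slice.
  t=cr&(h>.024); c=cv2.minEnclosingCircle((C[t][:,:2]*1000).astype(np.float32)); print('collar top',t.sum(),C[t].mean(0),c)
  ret = um.true_divide(
```

>>> {"method": "apply_moves", "body": {"deltas": "0 0.0016 0.02 0;0 0.0016 0.045 0;0 0.0016 0.066 0;0 0.0016 0.066 0;0 0.0016 0.066 0"}}

```text
time: 15.55
eef_pos: [0.5701, 0.0709, 0.0982]
eef_rot: [-0.002, 0.553, 0.833, 0.002]
wrist_force: [1.4, -0.7, -0.5]
finger_gap: 0.0423
```

```bash
python3 st.py
```

```text
15.55 [0.5701 0.0709 0.0982] yaw 112.9 [ 1.4324 -0.6625 -0.4751] [-0.0362 -0.0404  0.0105] 0.04233264574914318 [-0.0015  0.0055 -1.    ] [-0.0209  0.4179 -0.1856  0.9689  0.0055 -0.4206]
```

Good alignment; lower slowly onto the shaft, watching the force.

>>> {"method": "apply_moves", "body": {"deltas": "0.0003 0 0.006 0;0.0003 0 0.011 0;0.0003 0 0.014 0;0.0003 0 0.017 0;0.0003 0 0.017 0"}}

```text
time: 16.05
eef_pos: [0.5698, 0.0713, 0.0809]
eef_rot: [-0.002, 0.553, 0.833, 0.002]
wrist_force: [-1.2, -0.0, -1.5]
finger_gap: 0.042
```

```bash
python3 st.py
```

```text
16.05 [0.5698 0.0713 0.0809] yaw 112.91 [-1.2265 -0.0071 -1.5481] [-0.0295  0.0261 -0.0223] 0.04200608023136688 [-0.0019  0.0055 -1.    ] [-0.0202  0.4317 -0.2141  0.9269  0.0055 -0.42  ]
```

>>> {"method": "apply_moves", "body": {"deltas": "0 0 0.004 0;0 0 0.008 0;0 0 0.012 0;0 0 0.016 0;0 0 0.016 0"}}

```text
time: 16.55
eef_pos: [0.5695, 0.0713, 0.0643]
eef_rot: [-0.003, 0.553, 0.833, 0.002]
wrist_force: [0.0, -0.5, -1.2]
finger_gap: 0.0421
```

```bash
python3 st.py
```

```text
16.55 [0.5695 0.0713 0.0643] yaw 112.9 [ 0.0086 -0.4827 -1.1549] [-0.0311 -0.0404 -0.0297] 0.04207073200677894 [-0.0027  0.0055 -1.    ] [-0.0201  0.4463 -0.24    0.8873  0.0055 -0.4198]
```

>>> {"method": "apply_moves", "body": {"deltas": "0 0 0.004 0;0 0 0.008 0;0 0 0.012 0;0 0 0.016 0;0 0 0.019 0", "force": 60}}

```text
time: 17.05
eef_pos: [0.5695, 0.0714, 0.045]
eef_rot: [-0.003, 0.553, 0.833, 0.002]
wrist_force: [-0.8, 0.7, 2.2]
finger_gap: 0.0419
```

>>> {"method": "apply_moves", "body": {"deltas": "0 0 0.001 0;0 0 0.002 0;0 0 0.002 0"}}

```text
time: 17.35
eef_pos: [0.5695, 0.0714, 0.0431]
eef_rot: [-0.003, 0.553, 0.833, 0.002]
wrist_force: [-1.6, -0.2, 3.1]
finger_gap: 0.042
```

```bash
python3 st.py
```

```text
17.35 [0.5695 0.0714 0.0431] yaw 112.9 [-1.644  -0.2496  3.1053] [-0.0994  0.1455 -0.0353] 0.041956131668587485 [-0.0026  0.0055 -1.    ] [-0.0199  0.4662 -0.2716  0.8356  0.0054 -0.4196]
```

>>> {"method": "apply_moves", "body": {"deltas": "0 0 0.001 0;0 0 0.002 0;0 0 0.002 0;0 0 0.002 0"}}

```text
time: 17.75
eef_pos: [0.5695, 0.0714, 0.0414]
eef_rot: [-0.002, 0.553, 0.833, 0.002]
wrist_force: [-2.1, -0.5, 8.4]
finger_gap: 0.0421
```

```bash
python3 st.py
```

```text
17.75 [0.5695 0.0714 0.0414] yaw 112.9 [-2.1477 -0.5415  8.4422] [-0.086   0.4796  0.0384] 0.042060863301198036 [-0.0023  0.0053 -1.    ] [-0.0199  0.4678 -0.2743  0.8311  0.0053 -0.4196]
```

Washer is bottomed (~9.7 N net, above the 6 N spring). A final visual check before handing in.

```bash
python3 - <<'E'
from h import *
a=grab('wrist')[0];b,d,Tw,p=grab('side')
z=np.load('side.npz')['pic']
l=cv2.resize(a[120:420,130:430],(400,400),interpolation=3);r=cv2.resize(b[120:330,150:360],(400,400),interpolation=3)
save('f.png',cv2.hconcat([l,r]))
for l_ in ['screw','screw_spot']: print(l_,[(np.round(x['at'],1).tolist(),round(x['p'],2)) for x in ctrl.spot_point(l_,'wrist')[:2]])
E
python3 st.py
```

```text
screw [([281.5, 223.0], 0.64)]
screw_spot [([283.0, 228.1], 0.76)]
17.95 [0.5695 0.0714 0.0414] yaw 112.9 [-2.0685 -0.1944  8.2857] [-0.075   0.5228  0.0037] 0.04186293353544803 [-0.0022  0.0054 -1.    ] [-0.0199  0.4677 -0.2743  0.8311  0.0053 -0.4196]
```

View pics/f.png

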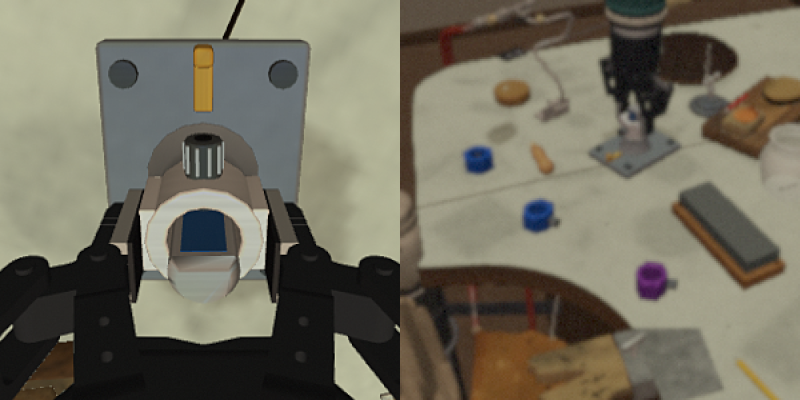

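The collar is on the shaft, its screw at (203,155) in line with the pointer (203,75) and over the blue flat. The other things are where they were. I'm handing it in.

```bash
python3 -c "
from plant import ctrl
print(ctrl.job_done())"; python3 st.py
```

```text
the job is handed in; nothing more can be done
None
the job is handed in; nothing more can be done
```

The job is done and handed in at about 18 s. The arm is still gripping the collar and pushing it down, so you can tighten the screw.

- **Shaft:** I pinched it twice and the fingers closed to about 15.8 mm both times. That is well under the 22 mm of the round shaft, so they were on the flat. It reads about 1 mm under the nominal 17 mm, perhaps finger offset. I turned it about 47°, and a close-up then showed the flat facing the pointer.
- **Rub:** I rubbed the aluminium collar along the stone from about 60 mm left of its centre to about 65 mm right. The collar's edge reached about 1.5 mm short of the left end of the stone and about 4 mm past the right end. The push was about 3.5 to 5 N, net of the collar's weight.
- **Fit:** The collar slid over the shaft with no noticeable force. The washer is pressed flat with about 9.7 N, against 6 N for the spring at full squeeze.
- **Last checks:** The final pictures show the screw in line with the pointer and over the flat. The collar is within about 0.2° of the stand's measured direction. Nothing else visible in the last side view looks moved; the brick, and part of the jar and pencil, were outside that picture.
- **Small disagreements:** The shaft-axis estimates differed by up to about 1.5 mm, and the tool was tilted about 0.3 to 0.5°.

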